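# Load an engraving blank into a sprung plate holder

### The arm

A 6-joint arm with a two-finger parallel gripper is mounted at the origin on the work surface. World frame = base frame: x ahead of the robot, y to its left, z up, the work surface at z = 0. Lengths are in m, angles in degrees, forces in N, time in s.
With the tool pointing down it reaches from about 0.325 to 0.775 m from the base axis. Payload 5.5 kg.
Tool frame: the origin (TCP) lies at the centre of the arm's flange, where the gripper is bolted on; the fingertips stand 182 mm ahead of it and the grasp point (between the pads) lies 163 mm ahead of it; z points along the fingers, y is the line along which they close (so a half turn about z gives the same grasp; the last joint's range is limited). The gripper opens to 88 mm and grips with 3 to 60 N. Pads are 20 mm wide; open, the fingers measure 115 mm over their backs; the gripper's body (75 mm by 178 mm) begins 61 mm behind the grasp point.
Start: joints at [68.6, 5.22, 70.514, -0, 104.267, -3.249], TCP at [0.187, 0.57, 0.405] pointing down, gripper open.
Joint ranges: [-164.24, 164.24], [-49.07, 125.15], [9.68, 141.18], [-86.29, 266.29], [3.28, 154.24], [-151.56, 151.56]. Speed limits (degrees/s): [147.25, 147.25, 172.46, 180, 180, 180].

### API

Orientations are given as [roll, pitch, yaw] about the fixed x, y, z axes, in that order (R = Rz(yaw) Ry(pitch) Rx(roll)).
In Python, from station import r gives the robot as it stands. The module is installed in compiled form; this text tells all that it offers. Calls block until the motion is done:
- r.reach(position, orientation): joint-space move of the TCP to a pose.
- r.servo_line(position, rotation=None, speed=0.15): straight line of the TCP; rotation=None keeps the orientation; speed is the mean speed in m/s.
- r.move_joints(angles): joint-space move.
- r.let_go() and r.grab(squeeze=None): open the fingers fully, or close them until they stop; squeeze is the grip in N (None keeps the last).
- r.wait(seconds).
- r.inverse_kinematics(position, orientation): joint angles nearest the present ones, or None.
- r.sense(): the state.
- r.snapshot(name): name is "scene" or "top" or "wrist"; returns a dict with "frame" (420x560x3 uint8, red, green, blue), "fx", "fy", "cx", "cy" (pixels), "R" (3x3) and "t" (3): a world point X has camera coordinates R X + t. Camera axes: x right, y down, z forward; pixel columns grow to the right and rows downward; lengths in m; the calibration is good to about 2 mm. A picture is of the moment at which its call begins. There is no depth.
A pose or a line that the arm cannot do raises r.IKError and nothing moves.
- r.hand_in(): hands the job in; it is judged then, once.
The state is a dict: "clock": time; "joints": joint angles; "joint_vel": joint speeds; "joint_torque": joint torques, N m; "tcp_pos": TCP position; "orientation": TCP orientation; "contact_force": force on the tool from outside, world axes, zero at the start; "torque": the same for the moment, N m; "opening": finger opening in m; "gripper_force": force on a finger pad.
Only numpy, scipy, OpenCV 4.12 (cv2) and the standard library are available. Lean on these libraries where they do the work, as an engineer would, in place of code of your own. Each camera call takes 0.05 s, during which the arm holds its last target. There are 200 camera calls.

### The job

Take the long brass blank from the wooden rack and load it into the sprung plate holder: tuck one short end under the lip of one jaw, keep the blank tilted and push that jaw back on its spring until the other end can be lowered inside the opposite jaw, then ease the blank back until the springs hold it level and centred between both jaws, and let go. The holder's height is set by hand, so work gently by feel: never press hard on a jaw, ram it against its stop or let it snap shut, and leave everything else where it lies.

Things in the scene. Friction and masses are not known exactly. Their poses are not given: they have to be found in the camera images.
- plate: The blank to load: plain brass plate, 110 long (its y) x 50 wide (its x) x 6 mm thick (its z), about 0.28 kg. Origin at its very centre, half-way up. It is the longer of two brass blanks lying flat across the rack's rails; which of the two places is drawn.
- short_blank: The other brass blank on the rack, 74 long (its y) x 50 x 6 mm, origin at its centre. Leave it.
- rack: Fixed wooden stock rack, origin mid-underside: board 250 (x) x 100 (y) x 6 mm with two 8 mm rails along its x, 29 mm either side of the middle line, tops 28 mm above the bench. The two blanks lie across the rails about 55 mm before and behind its middle, undersides 28 mm above the bench; fingers can go down between the rails (50 mm free) beside a blank's 50 mm width, to 6 mm above the bench.
- holder: Fixed plate holder; origin mid-underside of its round foot (132 mm across), z up. A clamped column carries the head: aluminium bar 212 mm long (y) x 60 (x), an upright at each end (92 to 104 mm from the middle, tops 2 mm below the jaws' ledges) and two 8 mm guide rods (14 mm either side of the middle line, tops 16 mm below the ledges) with two facing steel jaws, each sprung to the middle.
- clamp_handle (a point): Knob of the clamp handle that locks the column, on the foot's -x side, 17 mm above the bench; leave it locked. The head's height was set by hand and is not measured: both ledges lie level somewhere from 76 to 104 mm above the bench, to be found by touch. Loaded, the blank lies along the holder's y, centred over its middle, underside on both ledges, both jaws 4 mm back, 5 N each.
- jaw_left (a joint): Left jaw (holder's +y end): how far (m) it is pushed outwards (+y) from rest, 0 to 0.018 (hard stop). Jaw 44 mm wide (x): a flat ledge, a 10 mm back wall and a lip over the ledge form a groove 6 mm deep, 8 mm high, open to the middle and the sides. The lip is 3 mm thick, square (no snapping in from above). At rest the back wall is 51 mm, the lip's edge 45 mm from the middle.
- jaw_right (a joint): Right jaw, the mirror image (outwards is -y). Each ledge reaches 10 mm further in than its lip (to 35 mm from the middle), open above: set a tilted end down there and slide it under the lip. 3 N starts a jaw, then 0.5 N per mm (10 N at 14, 12 N at 18 mm), friction 0.3 N; beyond 14 mm the other end passes the opposite lip. Over 30 N in all or 0.25 m/s is too rough. Either jaw first.
- graver: Bystander between rack and holder: engraving tool with a dark wooden mushroom handle, 110 mm long (its x), 30 mm high, origin under its middle. Leave it.
- ring_clamp: Bystander between rack and holder, nearer the robot: wooden ring clamp, 120 x 28 x 24 mm. Leave it.
- loupe: Bystander beyond: black loupe, 39 mm across, 26 mm high. Leave it.
- jar: Bystander beyond: amber glass jar, 56 mm across, 65 mm high. Leave it.
- bench_block: Bystander beyond: steel block 64 x 64 x 20 mm. Leave it.
Things that resemble listed ones, but are neither listed nor needed, are in the scene too. What is shaped like the plate but blue or grey is not meant.

How it is judged:
By the outcome, as a careful person would: the job done as asked, in the order asked, and still so for the second after the job is handed in, with the robot touching nothing.
It also fails if it takes over 61 s, if anything falls off the work surface, if the arm or the gripper's body presses on something with over 40 N, if the wrist force passes 120 N, or if a joint passes its speed limit or range.

## Working session

There is one attempt and no reset: what is moved stays moved. The work goes in short steps, each a Python script; the robot and the scene stay as the last script left them, time stands still between calls to the robot, and variables do not carry over. Pictures are saved under pics/ and viewed, at most 10 in all, crops included, and the job is handed in when it is done.

```bash
mkdir -p pics; cat > h.py <<'E'
from station import r
import numpy as np, cv2
def snap(n,f):
    s=r.snapshot(n); cv2.imwrite('pics/'+f,s['frame'][:,:,::-1])
    np.savez('pics/'+f[:-4]+'.npz',**s); return s
def load(f): return np.load('pics/'+f+'.npz')
def px2w(s,u,v,z):
    d=np.array([(u-s['cx'])/s['fx'],(v-s['cy'])/s['fy'],1.]); R=np.array(s['R']);c=-R.T@s['t']; w=R.T@d
    return c+w*(z-c[2])/w[2]
def w2px(s,X):
    c=np.array(s['R'])@X+s['t']; return np.array([s['fx']*c[0]/c[2]+s['cx'],s['fy']*c[1]/c[2]+s['cy']])
E
python3 - <<'E'
from h import *
a=snap('top','top.png'); b=snap('scene','scene.png')
for s in(a,b): print(s['fx'],s['cx'],s['cy'],-np.array(s['R']).T@s['t'],np.round(s['R'],2).tolist())
st=r.sense();print(st)
E
```

```text
397.77160808456165 282.8676682409077 213.63706266242613 [ 0.4537015  -0.04934512  0.97416528] [[-0.03, -1.0, 0.02], [-0.99, 0.02, -0.12], [0.12, -0.02, -0.99]]
396.15179825300163 280.0712071500617 208.9399725836933 [0.85083213 0.49691511 0.65305388] [[-0.87, 0.5, -0.01], [0.34, 0.58, -0.74], [-0.37, -0.64, -0.67]]
{'clock': 0.1, 'joints': array([ 6.86000958e+01,  5.25847582e+00,  7.05753890e+01, -1.69263626e-03,
        1.04268499e+02, -3.24616066e+00]), 'joint_vel': array([-0.03293295, -0.1647552 , -0.06118299, -0.06922662, -0.08202004,
        0.10027972]), 'joint_torque': array([ 2.35143183e-03, -4.47858489e+01, -4.07569313e+01,  6.99947728e-02,
        2.84703251e-02, -1.29935734e-04]), 'tcp_pos': array([0.1869381 , 0.57018156, 0.40361898]), 'orientation': array([-1.79897708e+02, -4.15788354e-03,  1.61845837e+02]), 'contact_force': array([0.15984787, 0.19950758, 0.204759  ]), 'torque': array([0.02263937, 0.05161605, 0.01426174]), 'gripper_force': 0.0, 'opening': 0.08775792117712457}
```

View pics/top.png

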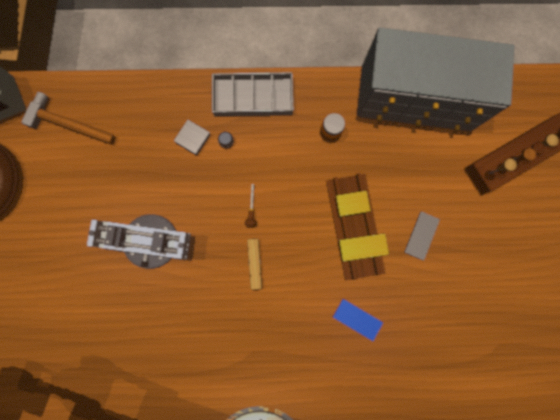

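View pics/scene.png

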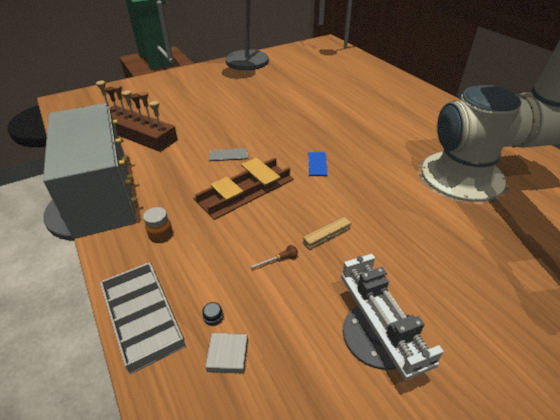

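Top view: the brass candidates are at (363,248) and (353,203). The blue plate at (358,320) and the grey ones at (422,236) and (193,137) are decoys. The blank at (363,248) is about 46 px long against 31 px, so it fits as the long one. The holder is at about (140,240), running left to right in the image. I'll confirm this in a crop.

```bash
python3 - <<'E'
from h import *
s=load('top'); f=s['frame'][:,:,::-1]
a=cv2.resize(f[165:290,310:450],None,fx=4,fy=4,interpolation=cv2.INTER_CUBIC)
b=cv2.resize(f[200:280,80:210],(560*1,345),interpolation=cv2.INTER_CUBIC)
s2=load('scene'); c=cv2.resize(s2['frame'][245:375,330:450,::-1],None,fx=2,fy=2,interpolation=cv2.INTER_CUBIC)
im=np.zeros((600,800,3),np.uint8)
A=cv2.resize(a,(400,357)); im[:357,:400]=A; im[:246,400:]=cv2.resize(b,(400,246)); im[250:250+340,430:430+314]=cv2.resize(c,(314,340))
cv2.imwrite('pics/crop.png',im)
for nm,z in(('top',.034),('scene',.034)):
    s=load(nm); hsv=cv2.cvtColor(s['frame'],cv2.COLOR_RGB2HSV)
    m=cv2.inRange(hsv,(22,150,100),(34,255,255)); m[:165 if nm=='top' else 150]=0
    for c in cv2.findContours(m,0,1)[0]:
        if cv2.contourArea(c)<150: continue
        p=c[:,0,:].astype(float); W=np.array([px2w(s,u,v,z)[:2]*1000 for u,v in p],np.float32)
        print(nm,p.mean(0),cv2.minAreaRect(W))
E
```

```text
top [362.57258065 247.11290323] ((480.45843505859375, -256.2237548828125), (51.19402313232422, 110.25157165527344), 7.133862018585205)
top [352.08510638 203.19148936] ((585.204833984375, -235.7324676513672), (51.33572769165039, 73.72645568847656), 7.754070281982422)
```

View pics/crop.png

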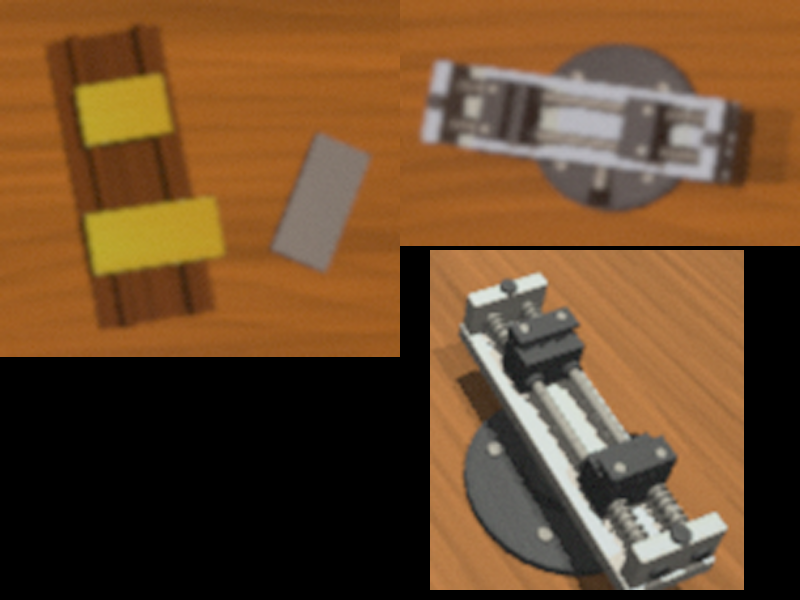

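The crop confirms that the lower blank at (363,248) is the long one (110 × 51 mm measured, centre (0.480,−0.256), yaw 7°). The holder's handle points down in the image (−x), so the left jaw is at image left. Next I'll look at the holder from above with the wrist camera, on the way to the rack.

```bash
python3 - <<'E'
from h import *
s=load('top'); c=px2w(s,151,242,.01); print(c)
r.reach([c[0]-0.02,c[1],.40],[180,0,-8+90])
a=snap('wrist','w1.png')
st=r.sense();print(st['clock'],st['tcp_pos'],st['orientation'],-np.array(a['R']).T@a['t'])
E
```

```text
[0.50566225 0.2498649  0.01      ]
1.7583 [0.48524219 0.25081247 0.40001639] [-1.79989744e+02 -1.61064156e-02  8.21231734e+01] [0.49628548 0.33146853 0.37877623]
```

View pics/w1.png

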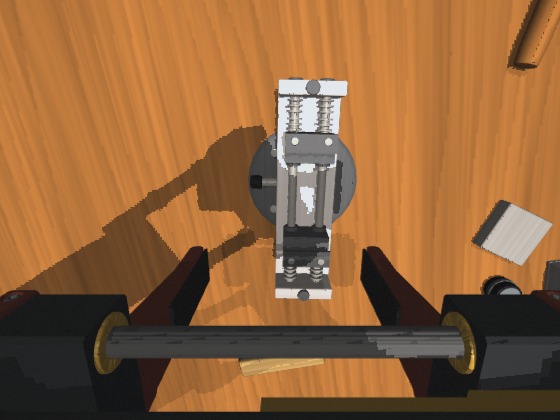

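Wrist view: the holder runs vertically with +y up. The upright tops are near (313,87) and (303,294), the jaws near (312,147) and (306,240), and the handle is at (257,182). I'll enlarge it to get accurate corners.

```bash
python3 - <<'E'
from h import *
f=load('w1')['frame'][:,:,::-1]
a=cv2.resize(f[70:180,262:362],(400,440),interpolation=cv2.INTER_CUBIC); b=cv2.resize(f[210:310,262:362],(400,400),interpolation=cv2.INTER_CUBIC)
im=np.zeros((440,800,3),np.uint8); im[:,:400]=a; im[:400,400:]=b; cv2.imwrite('pics/c2.png',im)
E
```

```text
(no output)
```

View pics/c2.png

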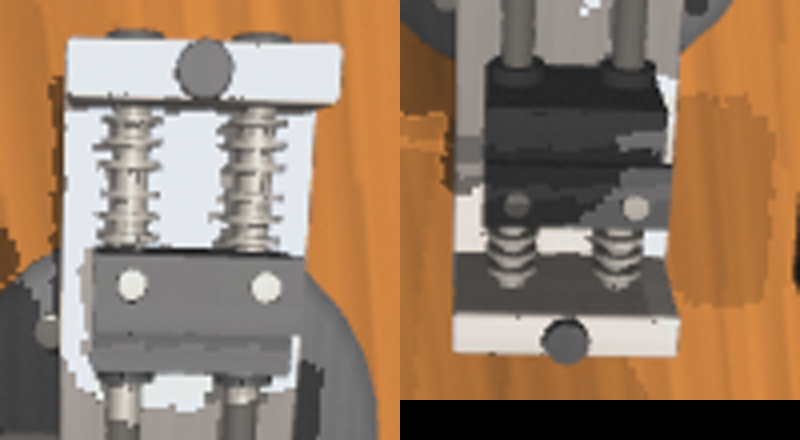

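```bash
python3 - <<'E'
from h import *
from scipy.optimize import least_squares
s=load('w1')
P=[(-30,104,-2,278.75,79.5),(30,104,-2,347.5,80.75),(-30,-92,-2,275,288.5),(30,-92,-2,332,289.5),(-30,-104,-2,275.25,298.75),(30,-104,-2,331.5,299),
(-22,61,11,285,133),(22,61,11,338.25,134.25),(-22,45,11,285,153.5),(22,45,11,338,154.2),(-22,-45,11,283.25,250),(22,-45,11,330,251.5),(-22,-61,11,283.25,266.75)]
P=np.array(P)
def res(q,full=False):
    c,sn=np.cos(q[2]),np.sin(q[2]); e=[]
    for x,y,z,u,v in P:
        X=np.array([q[0]+c*x*1e-3-sn*y*1e-3,q[1]+sn*x*1e-3+c*y*1e-3,q[3]+z*1e-3]); e.append(w2px(s,X)-[u,v])
    return np.ravel(e)
o=least_squares(res,[.505,.25,-.14,.09],x_scale=[.01,.01,.1,.01],loss='soft_l1')
print(o.x[:2],np.degrees(o.x[2]),o.x[3]);print(np.round(res(o.x).reshape(-1,2),1).tolist())
q=o.x
for nm in('top','scene'):
    t=load(nm)
    print(nm,[np.round(w2px(t,[q[0]-np.sin(q[2])*y-0*y,q[1]+np.cos(q[2])*y,q[3]-.002]),1).tolist() for y in(-.104,.104)])
E
```

```text
[0.50761389 0.25507282] -9.028807007684321 0.10130773889569952
[[-1.8, -0.1], [1.4, 0.2], [-0.5, -0.5], [1.4, -0.5], [-0.9, -0.4], [1.2, 0.3], [0.5, 0.6], [0.0, 0.4], [0.1, -0.4], [-1.0, -0.1], [-0.1, 0.8], [0.3, 0.1], [-0.4, -0.4]]
top [[183.1, 245.6], [88.6, 232.9]]
scene [[357.5, 258.0], [427.6, 358.7]]
```

```bash
cat >> h.py <<'E'
def say(m=''):
    s=r.sense(); print(m,round(s['clock'],2),np.round(s['tcp_pos'],4),np.round(s['orientation'],2),'F',np.round(s['contact_force'],2),'T',np.round(s['torque'],2),'op',round(s['opening'],4),'g',round(float(s['gripper_force']),1)); return s
E
python3 - <<'E'
from h import *
O=[180,0,97.13]; x,y=.4805,-.2562
r.reach([x,y,.28],O); say('above')
r.servo_line([x,y,.197],speed=.08); say('down')
r.grab(50); say('grab')
r.servo_line([x,y,.30],speed=.1); say('up')
print(r.sense()['joints'])
E
```

```text
above 3.64 [ 0.4809 -0.2555  0.2803] [179.96   0.    97.19] F [ 0.89 -0.99 -0.83] T [-0.07  0.08 -0.01] op 0.0877 g 0.0
down 4.83 [ 0.4807 -0.2563  0.1978] [1.7994e+02 5.0000e-02 9.7130e+01] F [ 0.34 -0.28  0.08] T [-0.09  0.06 -0.02] op 0.0877 g 0.0
grab 5.53 [ 0.4804 -0.2563  0.197 ] [-179.97   -0.     97.13] F [-1.27  0.12  1.42] T [-0.05  0.4   0.01] op 0.0491 g 50.0
up 6.71 [ 0.4804 -0.2561  0.299 ] [-1.7992e+02 -6.0000e-02  9.7130e+01] F [-0.43  0.45 -3.44] T [-0.02  0.02 -0.08] op 0.0499 g 50.0
[-3.16467598e+01 -3.03523602e+00  8.95717634e+01  1.15645354e-03
  9.35629778e+01 -3.87765060e+01]
```

```bash
cat >> h.py <<'E'
from scipy.spatial.transform import Rotation as Ro
HX,HY,HW=.50761,.25507,np.radians(-9.03)
hx=np.array([np.cos(HW),np.sin(HW),0]); hy=np.array([-np.sin(HW),np.cos(HW),0]); hz=np.array([0,0,1.])
G=.166
def pose(yb,zb,th,dx=0):   # bottom left corner (holder y, world z), tilt deg
    t=np.radians(th); yp=np.cos(t)*hy-np.sin(t)*hz; zp=np.sin(t)*hy+np.cos(t)*hz
    c=np.array([HX,HY,0])+yb*hy+zb*hz+dx*hx-.055*yp+.003*zp
    M=np.column_stack([yp,hx,-zp])
    return c+G*zp, Ro.from_matrix(M).as_euler('xyz',degrees=True)
def where():   # actual yb,zb,th from sensed pose
    s=r.sense(); M=Ro.from_euler('xyz',s['orientation'],degrees=True).as_matrix(); yp,zp=M[:,0],-M[:,2]
    b=np.array(s['tcp_pos'])-G*zp+.055*yp-.003*zp-np.array([HX,HY,0])
    return np.array([b@hy,b[2],np.degrees(np.arcsin(-yp[2]))]), s
def F(n=4):
    a=[]
    for _ in range(n): r.wait(.03); a.append(r.sense()['contact_force'])
    f=np.mean(a,0); return np.array([f@hx,f@hy,f[2]])
def go(yb,zb,th,speed=.05,dx=0):
    p,o=pose(yb,zb,th,dx); r.servo_line(p,o,speed=speed)
def rep(m,f=None):
    w,s=where(); print(m,round(s['clock'],2),'yb,zb mm',np.round(w[:2]*1e3,2),'th',round(w[2],2),'F',None if f is None else np.round(f,2)); return w
E
python3 - <<'E'
from h import *
p,o=pose(.040,.145,10); print(p,o)
j=r.inverse_kinematics(p,o); print(j)
r.reach(p,o); rep('above')
go(.040,.111,10,.08); r.wait(.2); b=F(6); np.save('base.npy',b); rep('base',b)
z=.111
while z>.085:
    z-=.0008; go(.040,z,10,.03); f=F(3)-b
    if f[2]>1.2: break
    if z>.106: continue
rep('contact cmd %.4f'%z,f)
E
```

```text
[0.50999286 0.27006395 0.32098316] [180.    10.    80.97]
[ 26.86469448   4.43454128  80.06299417  -8.24738627 101.28983346
  34.68686065]
above 8.53 yb,zb mm [ 39.17 144.89] th 10.02 F None
base 9.5 yb,zb mm [ 40.12 111.38] th 9.98 F [ 0.28 -0.04 -3.35]
contact cmd 0.1030 13.0 yb,zb mm [ 39.99 103.22] th 9.99 F [-0.36  0.22  1.52]
```

```bash
python3 - <<'E'
from h import *
b=np.load('base.npy'); z=.1034
go(.040,z,10,.03); rep('lift',F(3)-b)
y=.040
while y<.056:
    y+=.001; go(y,z,10,.03); f=F(2)-b
    if y>.043: rep('%.3f'%y,f)
    if abs(f[1])>1.8 or abs(f[2])>4: break
snap('wrist','w2.png'); snap('scene','s2.png')
a=cv2.imread('pics/w2.png'); c=cv2.imread('pics/s2.png')[225:375,330:480]
im=np.hstack([cv2.resize(a,(400,300)),cv2.resize(c,(400,400))[50:350]]); cv2.imwrite('pics/m2.png',im)
E
```

```text
lift 13.35 yb,zb mm [ 40.  103.4] th 10.0 F [-0.2   0.12  0.94]
0.043 14.3 yb,zb mm [ 43.09 103.39] th 9.99 F [0.12 0.07 0.2 ]
0.044 14.62 yb,zb mm [ 44.09 103.42] th 9.99 F [-0.49  0.18  1.31]
0.045 14.93 yb,zb mm [ 45.07 103.39] th 9.99 F [-0.52  0.51  1.01]
0.046 15.25 yb,zb mm [ 46.06 103.4 ] th 10.0 F [-0.23  0.17  0.5 ]
0.047 15.57 yb,zb mm [ 47.08 103.39] th 10.0 F [-0.33  0.03  0.25]
0.048 15.88 yb,zb mm [ 48.08 103.39] th 9.99 F [-0.61  0.03  0.79]
0.049 16.2 yb,zb mm [ 49.06 103.4 ] th 9.99 F [-0.11 -0.3   0.75]
0.050 16.52 yb,zb mm [ 50.08 103.39] th 9.99 F [ 0.17 -0.15  0.96]
0.051 16.83 yb,zb mm [ 51.09 103.43] th 9.99 F [-0.2  -0.01  1.18]
0.052 17.15 yb,zb mm [ 51.5  103.32] th 10.06 F [-0.74 -3.47  1.32]
```

View pics/m2.png

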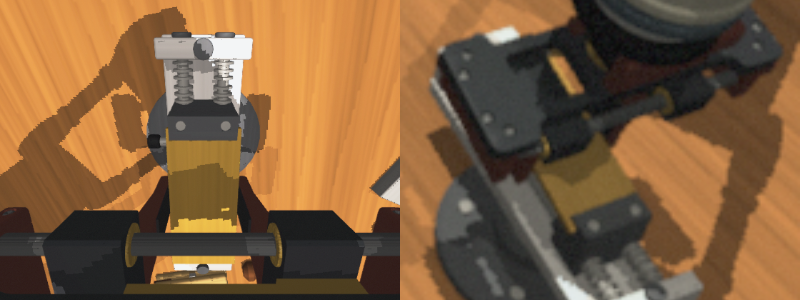

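The wrist view shows the blank entering centrally under the left jaw's lip, at about (205,140) in the montage. The end met the back wall at 51.5 mm with 3.5 N, as expected. Next I push the jaw back with the blank still tilted.

```bash
python3 - <<'E'
from h import *
b=np.load('base.npy'); z=.1034; T=.0672
y=.052
for _ in range(14):
    w,_s=where(); e=T-w[0]
    if e<.0003: break
    y+=min(.003,e); go(y,z,10,.03); f=F(2)-b; rep('%.4f'%y,f)
    if abs(f[1])>12 or abs(f[2])>5: break
E
```

```text
0.0550 17.57 yb,zb mm [ 54.77 103.34] th 10.03 F [-1.09 -4.65  1.93]
0.0580 17.88 yb,zb mm [ 57.5  103.31] th 10.06 F [-1.02 -5.48  2.03]
0.0610 18.2 yb,zb mm [ 60.12 103.27] th 10.1 F [-0.88 -7.09  2.62]
0.0640 18.52 yb,zb mm [ 62.73 103.25] th 10.15 F [-0.91 -8.39  2.32]
0.0670 18.83 yb,zb mm [ 65.36 103.19] th 10.19 F [-0.99 -9.41  3.18]
0.0688 19.15 yb,zb mm [ 66.95 103.16] th 10.22 F [ -1.23 -11.26   3.35]
```

```bash
python3 - <<'E'
from h import *
b=np.load('base.npy'); z=.1034; c=.0691+.00104
for th in (8.5,7,5.5,4,3,2,1.2):
    go(c-.006*np.sin(np.radians(th)),z,th,.02); f=F(2)-b; w=rep('%.1f'%th,f)
    if abs(f[1])>12.3 or abs(f[2])>7: break
s=snap('scene','s3.png'); a=cv2.imread('pics/s3.png')[225:375,330:480]
snap('wrist','w3.png'); 
cv2.imwrite('pics/m3.png',np.hstack([cv2.resize(cv2.imread('pics/w3.png'),(400,300)),cv2.resize(a,(400,400))[50:350]]))
E
```

```text
8.5 19.57 yb,zb mm [ 67.13 103.18] th 8.73 F [ -1.34 -10.9    3.01]
7.0 20.02 yb,zb mm [ 67.24 103.1 ] th 7.24 F [ -1.45 -10.33   3.34]
5.5 20.46 yb,zb mm [ 67.42 103.09] th 5.73 F [ -1.31 -10.65   3.25]
4.0 20.9 yb,zb mm [ 67.57 103.1 ] th 4.23 F [ -1.22 -10.38   2.48]
3.0 21.27 yb,zb mm [ 67.72 103.08] th 3.23 F [ -1.81 -10.8    2.92]
2.0 21.63 yb,zb mm [ 67.84 103.1 ] th 2.23 F [ -1.64 -10.78   3.1 ]
1.2 21.97 yb,zb mm [ 67.95 103.07] th 1.43 F [ -1.68 -11.4    2.81]
```

The forces stayed steady, about 11 N on the jaw and 3 N vertical. The right end is now down past the opposite lip without touching it. I'll lower it to level and feel for the ledge.

```bash
python3 - <<'E'
from h import *
b=np.load('base.npy'); z=.1034; c=.0691+.00104
for th in (.7,.3,0,-.25,-.5):
    go(c-.006*np.sin(np.radians(th)),z,th,.02); f=F(3)-b; w=rep('%.2f'%th,f); t=r.sense()['torque']; print('  Mx',round(float(t@hx),2))
    if abs(f[1])>12.3 or f[2]>5.5 : break
    if w[2]<-.1: break
E
```

```text
0.70 22.42 yb,zb mm [ 68.1  103.12] th 0.92 F [ -2.05 -10.6    3.66]
  Mx -1.73
0.30 22.77 yb,zb mm [ 68.2  103.47] th 0.51 F [ -2.53 -10.44   4.96]
  Mx -1.73
0.00 23.12 yb,zb mm [ 68.23 103.74] th 0.21 F [ -2.28 -11.29   5.96]
  Mx -1.87
```

```bash
python3 - <<'E'
from h import *
cv2.imwrite('pics/m3.png',np.hstack([cv2.resize(cv2.imread('pics/w3.png'),(400,300)),cv2.resize(cv2.imread('pics/s3.png')[225:375,330:480],(400,400))[50:350]]))
E
python3 - <<'E'
from h import *
b=np.load('base.npy'); z=.1036; th=.6
y=.0701
go(y,z,th,.02); rep('level',F(3)-b); 
while y>.0545:
    y-=.0013; go(y,z,th,.02); f=F(2)-b; w=rep('%.4f'%y,f)
    if abs(f[2])>7 or f[1]>1.5 or w[0]<.0563: break
E
```

```text
level 23.47 yb,zb mm [ 68.1  103.21] th 0.83 F [ -1.3  -10.84   3.34]
0.0688 23.78 yb,zb mm [ 66.86 103.22] th 0.82 F [ -1.27 -10.64   3.25]
0.0675 24.1 yb,zb mm [ 65.72 103.28] th 0.8 F [ -0.79 -10.19   2.88]
0.0662 24.42 yb,zb mm [ 64.55 103.29] th 0.78 F [-0.91 -9.69  2.7 ]
0.0649 24.73 yb,zb mm [ 63.44 103.36] th 0.76 F [-0.41 -9.31  2.09]
0.0636 25.05 yb,zb mm [ 62.27 103.36] th 0.75 F [-1.94 -8.16  2.22]
0.0623 25.37 yb,zb mm [ 61.14 103.38] th 0.73 F [-1.35 -7.14  2.74]
0.0610 25.68 yb,zb mm [ 60.52 103.48] th 0.65 F [-0.88 -5.35  1.96]
0.0597 26.0 yb,zb mm [ 59.69 103.53] th 0.6 F [-0.16 -4.39  0.86]
0.0584 26.32 yb,zb mm [ 58.58 103.57] th 0.58 F [ 0.33 -2.42 -0.7 ]
0.0571 26.63 yb,zb mm [ 57.3  103.56] th 0.58 F [ 0.27 -1.09 -0.44]
0.0558 26.95 yb,zb mm [ 55.93 103.56] th 0.58 F [ 0.52  1.04 -1.35]
```

```bash
python3 - <<'E'
from h import *
b=np.load('base.npy')
go(.0564,.1034,.7,.01); r.wait(.3); rep('set',F(6)-b)
go(.0564,.1031,.7,.01); r.wait(.3); rep('set2',F(6)-b)
snap('wrist','w4.png'); snap('scene','s4.png')
cv2.imwrite('pics/m4.png',np.hstack([cv2.resize(cv2.imread('pics/w4.png'),(400,300)),cv2.resize(cv2.imread('pics/s4.png')[225:375,330:480],(400,400))[50:350]]))
E
```

```text
set 27.7 yb,zb mm [ 56.42 103.44] th 0.7 F [ 0.11  0.3  -0.62]
set2 28.45 yb,zb mm [ 56.47 103.43] th 0.69 F [-1.31 -0.84  3.39]
```

View pics/m4.png

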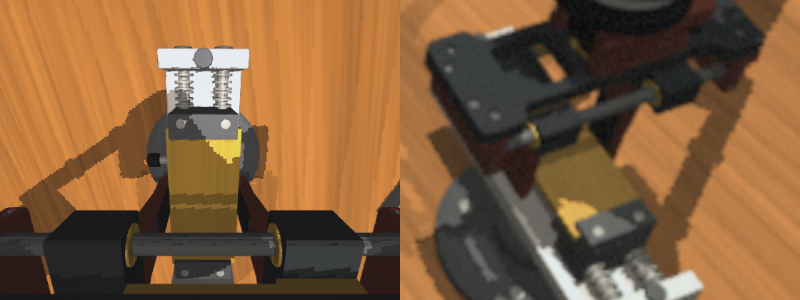

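Both ends are now under their lips: the left lip near (205,130) and the right jaw near (203,270) in the montage. Lowering adds vertical force without any travel, so the blank is seated on the ledges. I'll release it.

```bash
python3 - <<'E'
from h import *
b=np.load('base.npy')
go(.0566,.1033,.7,.01); r.wait(.2); rep('set',F(4)-b)
r.let_go(); say('open')
s=r.sense(); M=Ro.from_euler('xyz',s['orientation'],degrees=True).as_matrix()
p=np.array(s['tcp_pos'])-.10*M[:,2]; r.servo_line(p,speed=.08)
q=p+[-.02,0,.04]; r.servo_line(q,[180,0,80.97],speed=.12); r.wait(.3); say('up')
snap('wrist','w5.png'); snap('scene','s5.png')
cv2.imwrite('pics/m5.png',np.hstack([cv2.resize(cv2.imread('pics/w5.png')[40:340,160:460],(400,400)),cv2.resize(cv2.imread('pics/s5.png')[235:385,330:480],(400,400))]))
E
```

```text
set 29.13 yb,zb mm [ 56.66 103.42] th 0.69 F [-1.78 -0.55  4.41]
open 29.89 [0.5082 0.2587 0.273 ] [180.     0.7   80.97] F [-0.22 -0.07  0.13] T [-0.05  0.07  0.  ] op 0.0882 g 0.0
up 32.12 [0.4886 0.2599 0.412 ] [-1.7993e+02  5.0000e-02  8.0960e+01] F [ 0.1  -0.71  0.03] T [-0.12  0.08  0.04] op 0.0881 g 0.0
```

View pics/m5.png

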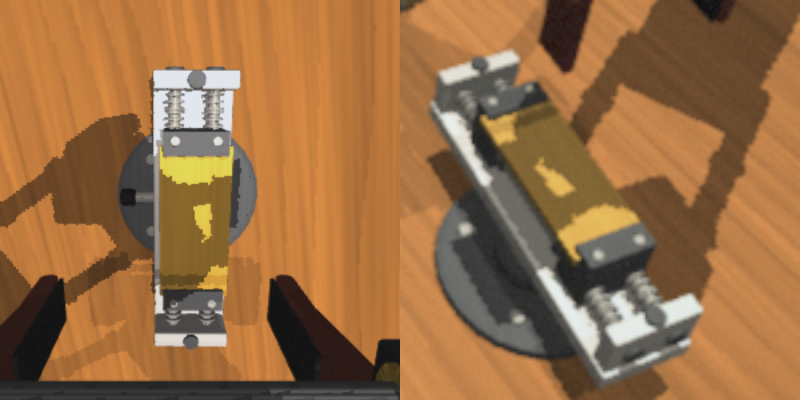

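The blank sits level under both lips, centred across the jaws with nothing touching it. The holder and handle are undisturbed.

```bash
python3 -c "
from station import r
print(r.hand_in())"
```

```text
the job is handed in; nothing more can be done
None
```

The long brass blank is loaded in the sprung holder, level under both lips and centred to about 1 mm by eye. It's released and handed in after about 32 s; the peak sensed push on a jaw was about 11 N, and I moved nothing else.

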